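# Gauge a cast resin napkin ring and sort it

### The job

Take the teal napkin ring that stands on the white tile and slide it down over the metal gauge pin as far as it will go. If it goes all the way down onto the gauge's wooden foot it fits: put it flat in the green half of the sorting tray; if it stops up on the shoulder, put it flat in the red half instead. Leave the other teal ring where it is in the white curing tray.

Things in the scene. Friction and masses are not known exactly. Their poses are not given: they have to be found in the camera images.
- ring_1: A teal resin napkin ring, upright tube, 56 mm outside diameter, 40 mm high, 28 to 77 g. Origin: centre of its underside. Of the pair one has a 46 mm bore, the other 38 mm; which is not told. Places swap at random: the one on the white tile (4 mm thick, 110 mm square, x below 0.55) is to be tested; the one in the white curing tray beyond the gauge (x above 0.66) stays.
- ring_2: A teal resin napkin ring, upright tube, 56 mm outside diameter, 40 mm high, 28 to 77 g. Origin: centre of its underside. Of the pair one has a 46 mm bore, the other 38 mm; which is not told. Places swap at random: the one on the white tile (4 mm thick, 110 mm square, x below 0.55) is to be tested; the one in the white curing tray beyond the gauge (x above 0.66) stays.
- gauge: fixed upright aluminium pin on a round wood foot. Origin: centre of the foot's underside, on the table; z up. Foot 90 mm diameter, top at z 12 mm; plug 40 mm diameter up to z 32; conical shoulder narrowing to 16 mm diameter at z 44; guide post 16 mm diameter to z 62. The 46 mm bore goes down to the foot (ring's underside at z 12), the 38 mm one stops on the shoulder (underside near z 33).
- sort_tray: fixed wooden tray 254 x 132 mm, walls 18 mm high, 4 mm thick, floor 4 mm thick, a low wall across the middle. Origin: centre of its underside, on the table; x along its length. Green-floored half (fits) centred at x +62.5 mm, red-floored half (does not fit) at x -62.5 mm; each about 121 x 124 mm inside. Turned any way round.

How it is judged (in metres and radians):
On the way:
1. the ring is slid down over the gauge pin as far as it goes: onto the wooden foot (within 7 mm) with the large bore, onto the shoulder (touching it, within 7 mm of its stop) with the small bore (((horizontal distance between ring_1 and gauge below 0.012 m and z of ring_1 in the frame of gauge below 0.019 m) or (horizontal distance between ring_2 and gauge below 0.012 m and z of ring_2 in the frame of gauge below 0.039 m and contact force between ring_2 and gauge above 0.3 N))), for 0.2 s.
At the end, for the whole second after the job is handed in: The tested ring lies flat on the tray floor (underside within 8 mm of it, tilt under 0.15 rad) and at rest: in the green half if it went all the way down the gauge, in the red half if it stopped on the shoulder. The other teal ring is still in the curing tray, moved by less than 30 mm (((x of ring_1 in the frame of sort_tray between 0.02 and 0.105 m and y of ring_1 in the frame of sort_tray between -0.045 and 0.045 m and z of ring_1 in the frame of sort_tray below 0.012 m and angle between ring_1's own z axis and vertical below 0.15 rad and linear speed of ring_1 below 0.02 m/s and world x of ring_2 above 0.64 m and distance of ring_2 from where it was at the start of the episode below 0.03 m) or (x of ring_2 in the frame of sort_tray between -0.105 and -0.02 m and y of ring_2 in the frame of sort_tray between -0.045 and 0.045 m and z of ring_2 in the frame of sort_tray below 0.012 m and angle between ring_2's own z axis and vertical below 0.15 rad and linear speed of ring_2 below 0.02 m/s and world x of ring_1 above 0.64 m and distance of ring_1 from where it was at the start of the episode below 0.03 m))); the robot touches nothing.
It also fails if it takes over 45 s, if anything falls off the work surface, if the arm or the gripper's body presses on something with over 40 N, if the wrist force passes 120 N, or if a joint passes its speed limit or range.

### The arm

A 6-joint arm with a two-finger parallel gripper is mounted at the origin on the work surface. World frame = base frame: x ahead of the robot, y to its left, z up, the work surface at z = 0. Lengths are in m, angles in degrees, forces in N, time in s.
With the tool pointing down it reaches from about 0.375 to 0.9 m from the base axis. Payload 3.1 kg.
Tool frame: the origin (TCP) lies midway between the tips of the shut fingers; the grasp point (between the pads) lies 19 mm behind it; z points along the fingers, y is the line along which they close (so a half turn about z gives the same grasp; the last joint's range is limited). The gripper opens to 87 mm and grips with 3 to 60 N. Pads are 19 mm wide; open, the fingers measure 117 mm over their backs; the gripper's body (75 mm by 190 mm) begins 51 mm behind the grasp point.
Start: joints at [-84.425, 30.224, 82.088, -0, 67.689, -10.227], TCP at [0.17, -0.601, 0.223] pointing down, gripper open.
Joint ranges: [-176.69, 176.69], [-43.24, 126.21], [12.49, 139.97], [-82, 262], [0, 151.66], [-163.58, 163.58]. Speed limits (degrees/s): [159.86, 159.86, 180, 180, 180, 180].

### API

Orientations are given as a 3x3 rotation matrix whose columns are the frame's x, y, z axes.
In Python, from rig import bot, camrig, hand_in gives the robot as it stands (bot), with the cameras (camrig) and the job as plain functions.
- The arm moves only by the tool drive_effector, called after ">>>" as name([rows], argument=value, ...), one row to a line, values as JSON. Schema: {"type":"object","properties":{"increments":{"type":"array","items":{"type":"object","properties":{"pos":{"type":"array","items":{"type":"number"},"minItems":3,"maxItems":3},"rot":{"type":"array","items":{"type":"number"},"minItems":3,"maxItems":3},"aperture":{"type":"number"}},"additionalProperties":false,"required":["aperture"]},"minItems":1,"maxItems":20},"only":{"type":"string"},"quiet":{"type":"boolean"},"lines":{"type":"string"}},"required":["increments"],"additionalProperties":false}. increments is a list of rows, 1 to 20 of them, each an object with the fields pos (a list: dx, dy, dz in parts of the range, where 1.0 means 1000 mm), rot (a list: a rotation vector rx, ry, rz in parts of the range, where 1.0 means 180 degrees), aperture (the opening from 0.0 (shut) to 1.0 (fully open)); a field left out counts as zero (the opening has to be given); each row is the pose to reach, as a shift and turn from the pose commanded when the call began, along the tool's axes at that moment; what a row does not reach only later rows make up. A row lasts 1/10 s, in which the tool goes at most 0.05 m and 8.59 degrees, less where a joint would pass 70% of its speed; a pose out of reach is approached as far as the arm can. The fingers move at their own pace and stop on an object; the grip force is fixed at half the most. Time passes only in rows, so rows that do not move let the fingers close. The tool returns the time, the measured TCP pose, the force, the opening and the grip force at its end. only (a regular expression) keeps the lines of the reply that match it, lines (a string "A,B") keeps lines A to B, and quiet returns only ok. Shift and turn numbers lie between -1 and 1, and a call with a number outside is refused. Input that does not fit is refused with a message, and nothing moves.
- bot.read_state(): the state, without advancing time (a new reading comes with each control period).
- camrig.capture(name): name is "side" or "top" or "wrist"; returns a dict with "color" (420x560x3 uint8, red, green, blue), "K" (3x3 intrinsics, pixels), "view" (4x4, takes a point from world to camera coordinates); the wrist camera has in their place "mount" (4x4, takes a point from camera to tool coordinates, whose origin is the TCP and whose axes are the flange's). Camera axes: x right, y up, looking along -z (the intrinsics and any distortion apply to the point x, -y, -z); pixel columns grow to the right and rows downward; lengths in m; the calibration is good to about 2 mm. A picture is of the moment at which its call begins: read the wrist's pose just before it. There is no depth.
- hand_in(): hands the job in; it is judged then, once.
The state is a dict: "time_s": time; "joint_positions": joint angles; "qvel": joint speeds; "tau": joint torques, N m; "position": TCP position; "tcp_rot": TCP orientation; "force": force on the tool from outside, world axes, zero at the start; "moment": the same for the moment, N m; "opening": opening from 0.0 (shut) to 1.0 (fully open); "grasp_force": force on a finger pad.
Only numpy, scipy, OpenCV 4.12 (cv2) and the standard library are available. Lean on these libraries where they do the work, as an engineer would, in place of code of your own. Each camera call takes 0.05 s, during which the arm holds its last target. There are 200 camera calls.

## Working session

There is one attempt and no reset: what is moved stays moved. The work goes in short steps, Python scripts to look and compute and a tool call to move; the robot and the scene stay as the last step left them, time stands still between calls to the robot, and variables do not carry over. Pictures are saved under pics/ and viewed, at most 12 in all, crops included, and the job is handed in when it is done.

```bash
mkdir -p pics; ls; python3 - <<'E'
from rig import bot, camrig, hand_in
import cv2, numpy as np
s=bot.read_state(); print(s['time_s'],s['position'],np.round(s['tcp_rot'],3).tolist(),s['opening'])
for n in ("top","side"):
    c=camrig.capture(n); cv2.imwrite(f"pics/{n}0.png",c["color"][:,:,::-1]); print(n,c.keys(),np.round(c["K"],1).tolist(),np.round(c["view"],3).tolist())
E
```

```text
pics
rig.py
0.0 [ 0.17013009 -0.60063916  0.2215807 ] [[0.962, 0.272, -0.0], [0.272, -0.962, 0.002], [0.0, -0.002, -1.0]] 1.0027068249581996
top dict_keys(['color', 'K', 'view']) [[496.8, 0.0, 275.1], [0.0, 496.8, 212.4], [0.0, 0.0, 1.0]] [[-0.023, -1.0, -0.015, 0.049], [0.99, -0.024, 0.136, -0.56], [-0.136, -0.012, 0.991, -0.906], [0.0, 0.0, 0.0, 1.0]]
side dict_keys(['color', 'K', 'view']) [[456.2, 0.0, 274.8], [0.0, 456.2, 213.3], [0.0, 0.0, 1.0]] [[0.99, -0.139, -0.003, -0.555], [0.086, 0.598, 0.797, -0.093], [-0.109, -0.789, 0.605, -1.001], [0.0, 0.0, 0.0, 1.0]]
```

View pics/top0.png

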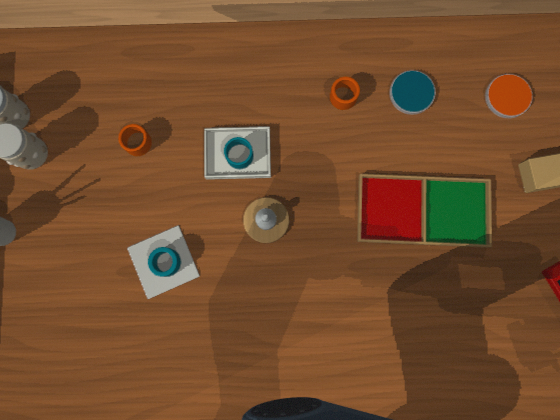

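View pics/side0.png

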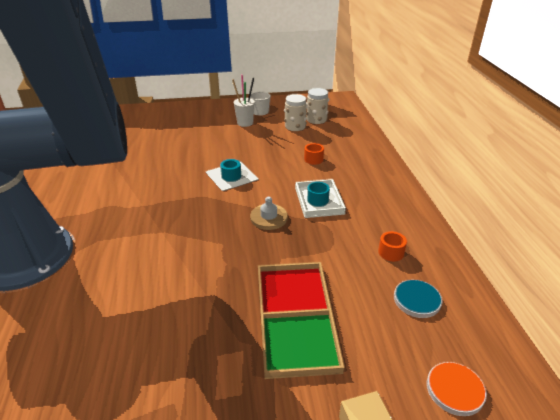

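The top view shows the tile ring at (164,262), the gauge at (266,219), the curing tray ring at (238,152), and the sorting tray from (358,174) to (491,244), with red on the left and green on the right. The side view agrees.

```bash
cat > h.py <<'E'
import numpy as np, cv2
from rig import bot, camrig, hand_in
def ray(c,uv,z,pose=None):
    if pose is None: M=np.linalg.inv(c["view"])
    else: M=pose@c["mount"]
    K=c["K"]; d=np.array([(uv[0]-K[0,2])/K[0,0],-(uv[1]-K[1,2])/K[1,1],-1.])
    d=M[:3,:3]@d; o=M[:3,3]; return o+d*(z-o[2])/d[2]
def pose():
    s=bot.read_state(); T=np.eye(4); T[:3,:3]=s["tcp_rot"]; T[:3,3]=s["position"]; return T
def blobs(c,lo,hi,amin=60):
    m=cv2.inRange(cv2.cvtColor(c["color"],cv2.COLOR_RGB2HSV),lo,hi)
    cs,_=cv2.findContours(m,cv2.RETR_EXTERNAL,cv2.CHAIN_APPROX_NONE)
    return [k for k in cs if cv2.contourArea(k)>amin]
def mid(k):
    h=cv2.moments(cv2.convexHull(k)); return h["m10"]/h["m00"],h["m01"]/h["m00"]
E
python3 - <<'E'
from h import *
out=[]
for n in ("top","side"):
    c=camrig.capture(n); print(n)
    for nm,lo,hi,z in (("teal",(82,120,40),(100,255,255),.024),("green",(50,120,40),(75,255,255),.004),("red",(0,220,90),(3,255,255),.004)):
        for k in blobs(c,lo,hi):
            uv=mid(k); r=cv2.minAreaRect(k); b=cv2.boxPoints(r)
            w=np.array([ray(c,p,z)[:2] for p in b]); print(nm,np.round(uv,1),np.round(ray(c,uv,z),4),cv2.contourArea(k),"sides",np.round([np.linalg.norm(w[0]-w[1]),np.linalg.norm(w[1]-w[2])],3))
    u,v=(266,219) if n=="top" else (269,213)
    p=c["color"][v-40:v+40,u-40:u+40][:,:,::-1]; out.append(cv2.resize(p,(400,400),interpolation=cv2.INTER_CUBIC))
cv2.imwrite("pics/g.png",np.hstack(out))
E
```

```text
top
teal [163.6 261.3] [0.4736 0.2515 0.024 ] 699.5 sides [0.06  0.053]
teal [238.2 152.3] [0.6837 0.106  0.024 ] 668.5 sides [0.054 0.063]
teal [412.7  90.8] [ 0.8002 -0.243   0.024 ] 1256.5 sides [0.082 0.081]
green [455.4 211.8] [ 0.5579 -0.3172  0.004 ] 3461.0 sides [0.125 0.116]
red [391.8 207.5] [ 0.5695 -0.1933  0.004 ] 2957.5 sides [0.117 0.116]
side
teal [418.  295.9] [ 0.8011 -0.255   0.024 ] 1028.0 sides [0.083 0.084]
teal [318.  193.4] [0.6852 0.1093 0.024 ] 417.0 sides [0.052 0.102]
teal [230.6 169.6] [0.4745 0.2541 0.024 ] 340.5 sides [0.054 0.108]
green [299.4 342.2] [ 0.5605 -0.3135  0.004 ] 3329.5 sides [0.135 0.111]
red [292.4 289.9] [ 0.5694 -0.1873  0.004 ] 2209.5 sides [0.13  0.107]
```

View pics/g.png

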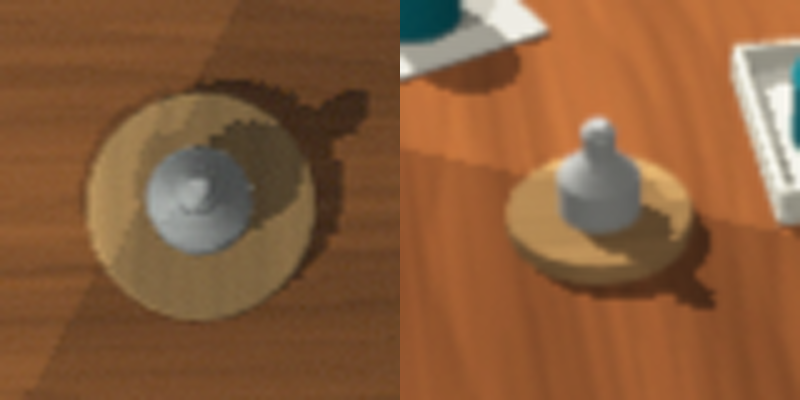

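The left crop (top view) puts the foot at about (266.3,220.1) and the plug's upper edge at about (265.5,218.9).

```bash
cat >> h.py <<'E'
def delta(*pts):
    T=pose()
    for p in pts: print(p,"->",np.round(T[:3,:3].T@(np.array(p)-T[:3,3]),4))
E
python3 - <<'E'
from h import *
c=camrig.capture("top")
print(ray(c,(266.3,220.1),.012),ray(c,(265.5,218.9),.032))
c=camrig.capture("side")
print(ray(c,(229+599/5,173+211/5),.012), ray(c,(229+597/5,173+127/5),.062))
delta((.45,-.2,.22),(.474,.2525,.16))
E
```

```text
[0.54962747 0.05385532 0.012     ] [0.54953514 0.05472956 0.032     ]
[0.74309361 0.02556326 0.012     ] [0.73723466 0.02554293 0.062     ]
(0.45, -0.2, 0.22) -> [ 0.3785 -0.3097  0.0025]
(0.474, 0.2525, 0.16) -> [ 0.5248 -0.7386  0.0628]
```

>>> drive_effector([
  {"pos":[0.38, -0.31, 0], "aperture":1},
  {"pos":[0.38, -0.31, 0], "aperture":1},
  {"pos":[0.38, -0.31, 0], "aperture":1},
  {"pos":[0.38, -0.31, 0], "aperture":1},
  {"pos":[0.38, -0.31, 0], "aperture":1},
  {"pos":[0.38, -0.31, 0], "aperture":1},
  {"pos":[0.38, -0.31, 0], "aperture":1},
  {"pos":[0.38, -0.31, 0], "aperture":1},
  {"pos":[0.38, -0.31, 0], "aperture":1},
  {"pos":[0.525, -0.739, 0.04], "aperture":1},
  {"pos":[0.525, -0.739, 0.04], "aperture":1},
  {"pos":[0.525, -0.739, 0.04], "aperture":1},
  {"pos":[0.525, -0.739, 0.04], "aperture":1},
  {"pos":[0.525, -0.739, 0.04], "aperture":1},
  {"pos":[0.525, -0.739, 0.04], "aperture":1},
  {"pos":[0.525, -0.739, 0.04], "aperture":1},
  {"pos":[0.525, -0.739, 0.04], "aperture":1},
  {"pos":[0.525, -0.739, 0.04], "aperture":1},
  {"pos":[0.525, -0.739, 0.04], "aperture":1},
  {"pos":[0.525, -0.739, 0.04], "aperture":1},
])

```text
time_s: 2.3
position: [0.4744, 0.2572, 0.1824]
tcp_rot: [[0.961, 0.278, 0.002], [0.278, -0.961, 0.002], [0.002, -0.001, -1.0]]
force: [0.6, -0.1, -0.2]
opening: 0.999
grasp_force: 0.0
```

```bash
python3 - <<'E'
from h import *
c=camrig.capture("side"); print(ray(c,(268.8,215.2),.012), ray(c,(268.4,198.4),.062))
T=pose(); c=camrig.capture("wrist"); cv2.imwrite("pics/w1.png",c["color"][:,:,::-1])
for k in blobs(c,(82,120,40),(100,255,255)):
    print(mid(k),ray(c,mid(k),.024,T),ray(c,mid(k),.044,T),cv2.contourArea(k))
print(np.round(T,4).tolist(), np.round(c["mount"],3).tolist()); delta((.474,.2525,.06))
E
```

```text
[0.55303501 0.0529156  0.012     ] [0.55254313 0.05217997 0.062     ]
(281.84102068743454, 195.931578523706) [0.47135375 0.24997357 0.024     ] [0.47541866 0.2513869  0.044     ] 2036.5
(487.5035557199819, 31.1282114522958) [0.68351797 0.10382856 0.024     ] [0.67430035 0.11439129 0.044     ] 3996.5
[[0.961, 0.2766, 0.0002, 0.4739], [0.2766, -0.961, 0.0, 0.2548], [0.0002, 0.0, -1.0, 0.1823], [0.0, 0.0, 0.0, 1.0]] [[-0.0, 0.97, 0.242, 0.065], [1.0, 0.0, -0.0, 0.0], [-0.0, 0.242, -0.97, -0.161], [0.0, 0.0, 0.0, 1.0]]
(0.474, 0.2525, 0.06) -> [0.0002 0.0008 0.1223]
```

View pics/w1.png

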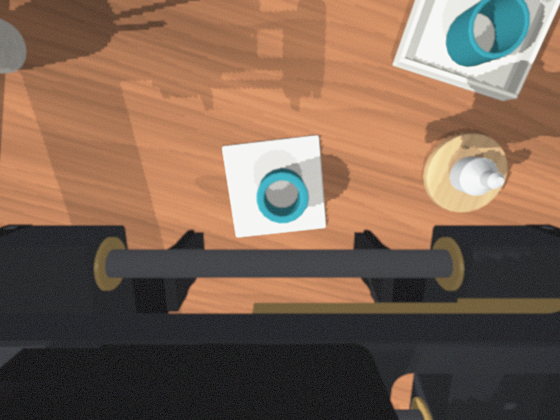

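The wrist view shows the ring centred at (282,196) on the tile and the gauge foot at (467,172), consistent with the other cameras.

>>> drive_effector([
  {"pos":[0, 0.001, 0.13], "aperture":1},
  {"pos":[0, 0.001, 0.13], "aperture":1},
  {"pos":[0, 0.001, 0.13], "aperture":1},
  {"pos":[0, 0.001, 0.155], "aperture":1},
  {"pos":[0, 0.001, 0.171], "aperture":1},
  {"pos":[0, 0.001, 0.171], "aperture":1},
  {"pos":[0, 0.001, 0.171], "aperture":1},
  {"pos":[0, 0.001, 0.171], "aperture":0},
  {"pos":[0, 0.001, 0.171], "aperture":0},
  {"pos":[0, 0.001, 0.171], "aperture":0},
  {"pos":[0, 0.001, 0.171], "aperture":0},
  {"pos":[0, 0.001, 0.171], "aperture":0},
  {"pos":[0, 0.001, 0.171], "aperture":0},
  {"pos":[0, 0.001, 0.171], "aperture":0},
  {"pos":[0, 0.001, 0.171], "aperture":0},
])

```text
time_s: 3.9
position: [0.4745, 0.2518, 0.0119]
tcp_rot: [[0.962, 0.272, 0.0], [0.272, -0.962, 0.0], [0.0, -0.0, -1.0]]
force: [-1.3, -0.2, 5.1]
opening: 0.63
grasp_force: 30.0
```

```bash
python3 - <<'E'
from h import *
T=pose(); print(T[:3,3]); c=camrig.capture("wrist"); cv2.imwrite("pics/w2.png",c["color"][:,:,::-1])
delta((.551,.0535,.10))
E
```

```text
[0.47454477 0.2518385  0.01190054]
(0.551, 0.0535, 0.1) -> [ 0.0196  0.2117 -0.0881]
```

View pics/w2.png

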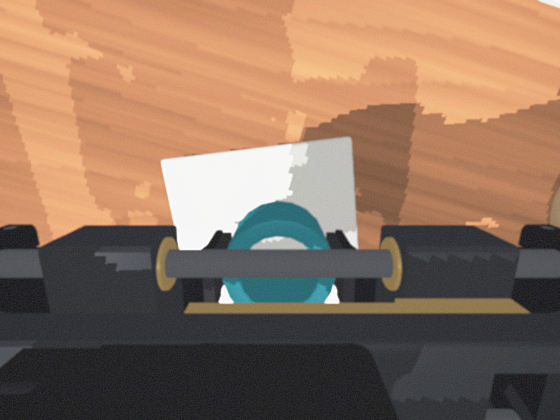

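The ring is held (opening 0.63 ≈ 55 mm). Its far rim is at about (279,203), so I can check its offset in the tool frame while lifting.

```bash
python3 - <<'E'
from h import *
T=pose(); c=camrig.capture("wrist")
for uv in ((279,203),(279,238)): 
    p=ray(c,uv,.044,T); print((T[:3,:3].T@(p-T[:3,3])))
E
```

```text
[ 0.03387899  0.0004961  -0.0321015 ]
[ 0.01724486  0.0005012  -0.03210889]
```

>>> drive_effector([
  {"pos":[0, 0, -0.05], "aperture":0},
  {"pos":[0, 0, -0.1], "aperture":0},
  {"pos":[0, 0, -0.15], "aperture":0},
  {"pos":[0.01, 0.06, -0.15], "aperture":0},
  {"pos":[0.01, 0.1, -0.15], "aperture":0},
  {"pos":[0.01, 0.1, -0.15], "aperture":0},
  {"pos":[0.01, 0.1, -0.15], "aperture":0},
])

```text
time_s: 4.7
position: [0.5111, 0.1572, 0.1611]
tcp_rot: [[0.963, 0.269, -0.001], [0.269, -0.963, 0.0], [-0.001, -0.001, -1.0]]
force: [-0.0, 0.7, -0.5]
opening: 0.627
grasp_force: 30.0
```

```bash
python3 - <<'E'
from h import *
T=pose(); c=camrig.capture("wrist"); cv2.imwrite("pics/w3.png",c["color"][:,:,::-1]); print(T[:3,3])
c=camrig.capture("side"); cv2.imwrite("pics/s3.png",c["color"][100:280,160:400,::-1])
E
```

```text
[0.51111205 0.15715734 0.16107644]
```

View pics/w3.png

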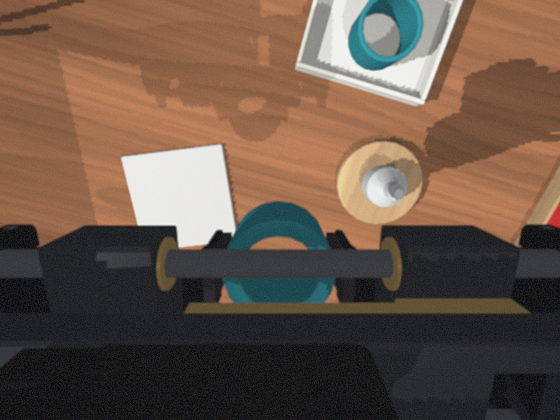

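The wrist view shows the gauge foot at about (379,182) and the post tip at about (398,190). The ring is still squarely held. The row-203 edge is really the ring's lower front edge, so I'm recomputing with that height.

```bash
python3 - <<'E'
from h import *
T=pose(); c=camrig.capture("wrist"); im=c["color"]
def tool(uv,z): # tool-frame point at tool depth z
    K=c["K"]; M=c["mount"]; d=M[:3,:3]@np.array([(uv[0]-K[0,2])/K[0,0],-(uv[1]-K[1,2])/K[1,1],-1.]); o=M[:3,3]; return o+d*(z-o[2])/d[2]
print(tool((279,203),.008),tool((279,238),-.032),tool((222,260),-.032),tool((336,260),-.032))
# project model rim circles
Mi=np.linalg.inv(c["mount"]); K=c["K"]
def proj(p): q=Mi@np.append(p,1); return K[0,0]*q[0]/-q[2]+K[0,2], K[1,1]*-q[1]/-q[2]+K[1,2]
for r,z in ((.028,.008),(.028,-.032),(.019,-.032),(.023,-.032),(.019,.008),(.023,.008)): print(r,z,np.round(proj((r,0,z)),1))
print(ray(c,(379,182),.012,T),ray(c,(398,190),.062,T))
up=cv2.resize(im[190:310,200:360][:,:,::-1],(800,600),interpolation=cv2.INTER_CUBIC); cv2.imwrite("pics/r3.png",up)
E
```

```text
[0.02425016 0.00057045 0.008     ] [ 0.01720744  0.0005022  -0.032     ] [ 0.00622032 -0.02637153 -0.032     ] [ 0.00620996  0.02738596 -0.032     ]
0.028 0.008 [278.  196.8]
0.028 -0.032 [277.9 215.6]
0.019 -0.032 [277.9 234.3]
0.023 -0.032 [277.9 226.1]
0.019 0.008 [278.  211.6]
0.023 0.008 [278.  205.1]
[0.55176092 0.05984025 0.012     ] [0.5530309  0.05972849 0.062     ]
```

View pics/r3.png

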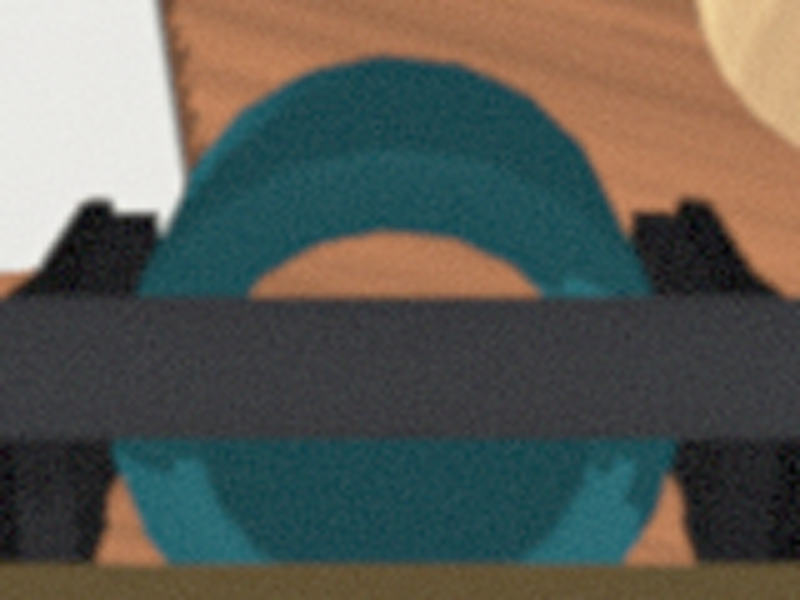

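The upscaled view shows the rim about 16 px wide (16.8 predicted at most for the 38 mm bore, 10.5 for the 46 mm), which points to the small bore. The pin test will decide. The ring sits about 2 mm back in the tool's x.

>>> drive_effector([
  {"pos":[0.006, 0.05, 0.02], "aperture":0},
  {"pos":[0.012, 0.09, 0.04], "aperture":0},
  {"pos":[0.012, 0.11, 0.05], "aperture":0},
  {"pos":[0.012, 0.11, 0.05], "aperture":0},
  {"pos":[0.012, 0.11, 0.05], "aperture":0},
  {"pos":[0.012, 0.11, 0.05], "aperture":0},
  {"pos":[0.012, 0.11, 0.05], "aperture":0},
])

```text
time_s: 5.55
position: [0.5525, 0.0572, 0.1121]
tcp_rot: [[0.962, 0.275, 0.001], [0.275, -0.962, 0.0], [0.001, 0.0, -1.0]]
force: [-0.1, 0.7, -0.3]
opening: 0.627
grasp_force: 30.0
```

```bash
python3 - <<'E'
from h import *
print(pose()[:3,3]); out=[]
for n,(u,v) in (("top",(266,219)),("side",(269,200))):
    c=camrig.capture(n)
    for z,P in ((.102,None),): pass
    out.append(cv2.resize(c["color"][v-50:v+50,u-50:u+50][:,:,::-1],(400,400),interpolation=cv2.INTER_CUBIC))
    for k in blobs(c,(82,120,20),(100,255,255),30): print(n,np.round(mid(k),1),np.round(ray(c,mid(k),.122),4),cv2.contourArea(k))
cv2.imwrite("pics/p4.png",np.hstack(out))
E
```

```text
[0.55249858 0.05722431 0.11213431]
top [239.1 139.6] [0.6809 0.0958 0.122 ] 44.0
top [412.6  90.7] [ 0.7624 -0.2153  0.122 ] 1241.5
side [418.1 295.8] [ 0.7485 -0.3383  0.122 ] 1016.0
side [318.  193.4] [ 0.6498 -0.0287  0.122 ] 416.0
side [262.8 175.8] [0.5411 0.0576 0.122 ] 238.0
side [ 57.9 118.9] [0.0117 0.4308 0.122 ] 33.0
side [ 84.9 115. ] [0.0814 0.4458 0.122 ] 34.5
side [ 58.5 109.8] [-0.0006  0.4926  0.122 ] 30.5
side [ 84.6 106.1] [0.0693 0.5084 0.122 ] 32.0
```

View pics/p4.png

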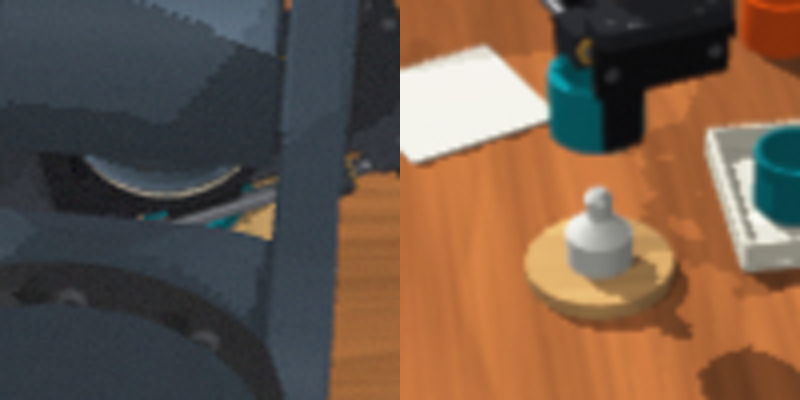

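In the side view (right half) the ring centre (x≈597) lines up with the pin (x≈598), and the ring is clear above the post. I'm lowering it in stages while watching the force.

>>> drive_effector([
  {"pos":[-0.001, 0.001, 0.02], "aperture":0},
  {"pos":[-0.001, 0.001, 0.04], "aperture":0},
  {"pos":[-0.001, 0.001, 0.055], "aperture":0},
  {"pos":[-0.001, 0.001, 0.062], "aperture":0},
  {"pos":[-0.001, 0.001, 0.062], "aperture":0},
  {"pos":[-0.001, 0.001, 0.062], "aperture":0},
])

```text
time_s: 6.25
position: [0.5525, 0.0546, 0.0501]
tcp_rot: [[0.962, 0.273, 0.001], [0.273, -0.962, -0.0], [0.001, 0.0, -1.0]]
force: [0.3, -0.4, -1.3]
opening: 0.63
grasp_force: 30.0
```

>>> drive_effector([
  {"pos":[0, 0, 0.003], "aperture":0},
  {"pos":[0, 0, 0.005], "aperture":0},
  {"pos":[0, 0, 0.007], "aperture":0},
  {"pos":[0, 0, 0.007], "aperture":0},
  {"pos":[0, 0, 0.007], "aperture":0},
])

```text
time_s: 6.75
position: [0.5523, 0.0544, 0.0427]
tcp_rot: [[0.962, 0.272, 0.0], [0.272, -0.962, 0.0], [0.0, 0.0, -1.0]]
force: [-0.9, 1.0, -0.1]
opening: 0.626
grasp_force: 30.0
```

>>> drive_effector([
  {"pos":[0, 0, 0.001], "aperture":0},
  {"pos":[0, 0, 0.002], "aperture":0},
  {"pos":[0, 0, 0.003], "aperture":0},
  {"pos":[0, 0, 0.003], "aperture":0},
  {"pos":[0, 0, 0.003], "aperture":0},
])

```text
time_s: 7.25
position: [0.5528, 0.0551, 0.0411]
tcp_rot: [[0.962, 0.272, 0.002], [0.272, -0.962, 0.001], [0.002, -0.0, -1.0]]
force: [-1.1, 3.3, 10.7]
opening: 0.623
grasp_force: 30.0
```

There's contact at the shoulder's height. A misaligned large bore could also hang up there, so I'll let go, allow the ring to settle freely and look.

>>> drive_effector([
  {"aperture":0.85},
  {"aperture":0.85},
  {"aperture":0.85},
  {"aperture":0.85},
  {"aperture":0.85},
  {"aperture":0.85},
])

```text
time_s: 7.85
position: [0.552, 0.0543, 0.0393]
tcp_rot: [[0.962, 0.272, -0.0], [0.272, -0.962, 0.0], [-0.0, -0.0, -1.0]]
force: [-0.7, 0.3, -0.0]
opening: 0.85
grasp_force: 0.0
```

```bash
python3 - <<'E'
from h import *
s=bot.read_state(); print(s["position"],s["force"])
c=camrig.capture("side"); a=cv2.resize(c["color"][150:250,219:319][:,:,::-1],(400,400),interpolation=cv2.INTER_CUBIC)
c=camrig.capture("wrist"); b=cv2.resize(c["color"][170:310,200:360][:,:,::-1],(400,350),interpolation=cv2.INTER_CUBIC)
cv2.imwrite("pics/p5.png",np.hstack([a,cv2.copyMakeBorder(b,0,50,0,0,cv2.BORDER_CONSTANT)]))
E
```

```text
[0.55197191 0.05434154 0.03934354] [-0.70365045  0.32109885 -0.04434429]
```

View pics/p5.png

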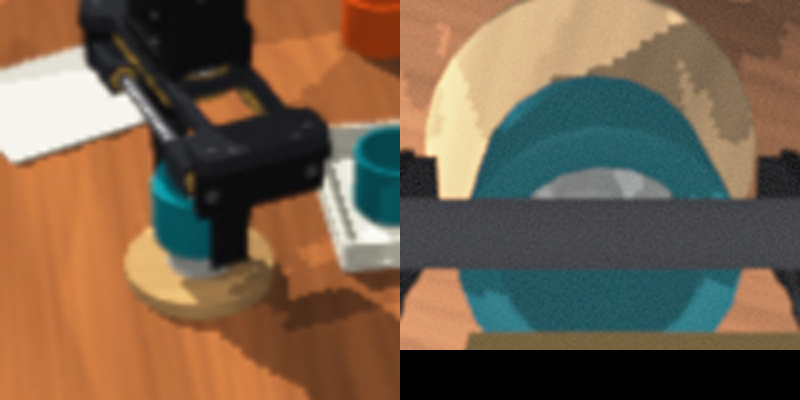

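The released ring rests level, up on the shoulder with the plug showing beneath it. The rim is again about 16 px wide, so this is the small bore and it goes in the red half. Regripping and carrying it there.

>>> drive_effector([
  {"aperture":0},
  {"aperture":0},
  {"aperture":0},
  {"aperture":0},
  {"aperture":0},
  {"pos":[0, 0, -0.03], "aperture":0},
  {"pos":[0, 0, -0.07], "aperture":0},
  {"pos":[0, 0, -0.1], "aperture":0},
  {"pos":[-0.01, 0.04, -0.1], "aperture":0},
  {"pos":[-0.02, 0.09, -0.1], "aperture":0},
  {"pos":[-0.03, 0.14, -0.1], "aperture":0},
  {"pos":[-0.04, 0.19, -0.1], "aperture":0},
  {"pos":[-0.05, 0.22, -0.1], "aperture":0},
  {"pos":[-0.05, 0.239, -0.1], "aperture":0},
  {"pos":[-0.05, 0.239, -0.07], "aperture":0},
  {"pos":[-0.05, 0.239, -0.05], "aperture":0},
  {"pos":[-0.05, 0.239, -0.05], "aperture":0},
  {"pos":[-0.05, 0.239, -0.05], "aperture":0},
])

```text
time_s: 9.75
position: [0.5691, -0.1883, 0.0894]
tcp_rot: [[0.962, 0.273, -0.001], [0.273, -0.962, 0.001], [-0.001, -0.001, -1.0]]
force: [0.5, 0.1, 0.0]
opening: 0.627
grasp_force: 29.5
```

```bash
python3 - <<'E'
from h import *
c=camrig.capture("side"); cv2.imwrite("pics/p6.png",cv2.resize(c["color"][150:400,180:430][:,:,::-1],(500,500)))
delta((.569,-.191,.012))
E
```

```text
(0.569, -0.191, 0.012) -> [-0.0014  0.002   0.0782]
```

View pics/p6.png

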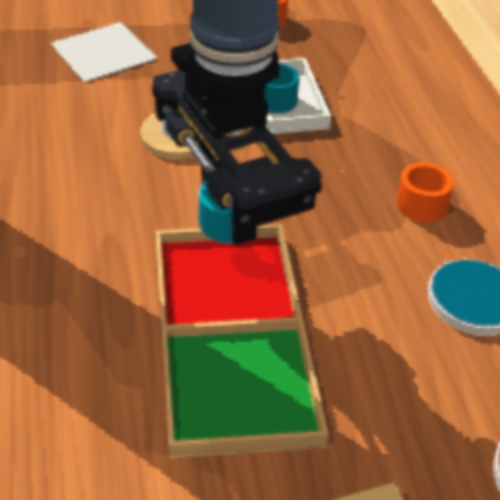

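The ring is held at about (215,212) in this crop, above the red half. Now lowering and releasing it.

>>> drive_effector([
  {"pos":[-0.001, 0.002, 0.04], "aperture":0},
  {"pos":[-0.001, 0.002, 0.06], "aperture":0},
  {"pos":[-0.001, 0.002, 0.072], "aperture":0},
  {"pos":[-0.001, 0.002, 0.077], "aperture":0},
  {"pos":[-0.001, 0.002, 0.077], "aperture":0},
  {"pos":[-0.001, 0.002, 0.077], "aperture":0},
])

```text
time_s: 10.4
position: [0.5696, -0.1917, 0.0137]
tcp_rot: [[0.962, 0.273, 0.002], [0.273, -0.962, -0.001], [0.002, 0.002, -1.0]]
force: [0.3, -0.2, -0.4]
opening: 0.637
grasp_force: 29.5
```

>>> drive_effector([
  {"aperture":0.78},
  {"aperture":0.78},
  {"aperture":0.78},
  {"aperture":0.78},
  {"aperture":0.78},
  {"pos":[0, 0, -0.03], "aperture":0.78},
  {"pos":[0, 0, -0.08], "aperture":0.78},
  {"pos":[0, 0, -0.13], "aperture":0.78},
  {"pos":[-0.05, 0, -0.15], "aperture":0.78},
  {"pos":[-0.1, 0, -0.15], "aperture":0.78},
  {"pos":[-0.13, 0, -0.15], "aperture":0.78},
  {"pos":[-0.13, 0, -0.15], "aperture":0.78},
  {"pos":[-0.13, 0, -0.15], "aperture":0.78},
])

```text
time_s: 11.7
position: [0.4436, -0.2273, 0.1629]
tcp_rot: [[0.963, 0.271, 0.001], [0.271, -0.963, -0.0], [0.001, 0.001, -1.0]]
force: [-0.4, -0.4, 0.4]
opening: 0.782
grasp_force: 0.0
```

```bash
python3 - <<'E'
from h import *
C=np.array([.564,-.253]); d=np.array([-.0105,-.125]); d/=np.linalg.norm(d)
for n in ("top","side"):
    c=camrig.capture(n)
    for k in blobs(c,(82,120,20),(100,255,255),150):
        p=ray(c,mid(k),.024); q=p[:2]-C; print(n,np.round(p,4),"tray",np.round([q@d,q@[-d[1],d[0]]],4))
cv2.imwrite("pics/p7.png",cv2.resize(c["color"][130:380,180:430][:,:,::-1],(500,500)))
E
```

```text
top [ 0.569  -0.1932  0.024 ] tray [-0.06 -0.  ]
top [0.6837 0.106  0.024 ] tray [-0.3678  0.0892]
top [ 0.8002 -0.243   0.024 ] tray [-0.0297  0.2346]
side [ 0.8011 -0.255   0.024 ] tray [-0.0178  0.2364]
side [ 0.5709 -0.1898  0.024 ] tray [-0.0635  0.0015]
side [0.6853 0.1092 0.024 ] tray [-0.3711  0.0905]
```

View pics/p7.png

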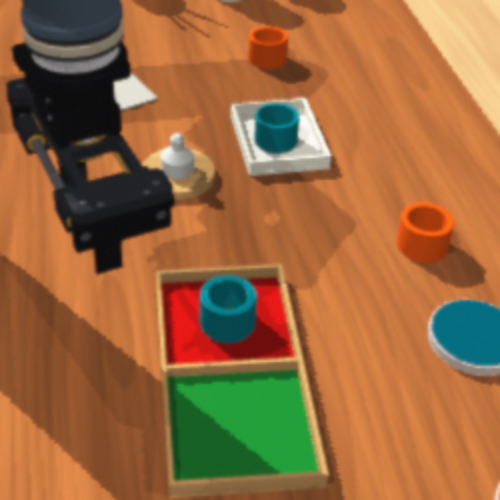

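The ring lies flat in the middle of the red half at (229,310), measuring (-0.06, 0) in the tray frame. The other ring hasn't moved and the gripper is clear.

```bash
python3 -c "
from rig import bot, camrig, hand_in
print(hand_in())"
```

```text
the job is handed in; nothing more can be done
None
```

The tested ring stopped on the gauge's shoulder (small 38 mm bore), so I put it flat in the red half of the sorting tray, left the other ring untouched, and handed the job in; no verdict came back.

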